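# Drive a worn bushing out of a bearing housing with a drift

## Robot

A 7-joint arm with a two-finger parallel gripper is mounted at the origin on the work surface; the furniture and walls round the work are solid. World frame = base frame: x ahead of the robot, y to its left, z up, the work surface at z = 0. Lengths are in m, angles in rad, forces in N, time in s.
With the tool pointing down it reaches from about 0.425 to 0.875 m from the base axis. Payload 8.4 kg.
Tool frame: the origin (TCP) lies at the very end of the fingers, on their centre line; the grasp point (between the pads) lies 19 mm behind it; z points along the fingers, x is the direction in which the jaws open and shut, and the axes are right-handed (so a half turn about z gives the same grasp; the last joint's range is limited). The gripper opens to 85 mm and grips with 20 to 120 N. Pads are 22 mm wide; open, the fingers measure 114 mm over their backs; the gripper's body (76 mm by 85 mm) begins 54 mm behind the grasp point. The pads swing forward as they close: fully open they stand 13 mm farther back than shut.
Start: joints at [1.093, 0.333, 0.04, 1.465, -0.013, 1.343, -0.059], TCP at [0.24, -0.604, 0.231] pointing down, gripper open.
Joint ranges: [-2.58, 2.58], [-0.38, 2.09], [-1.3, 1.39], [0.25, 2.4], [-1.5, 4.64], [0.08, 2.09], [-2.65, 2.65]. Speed limits (rad/s): [2.22, 2.22, 2.79, 2.79, 3.14, 3.14, 3.14].

## Interface

Orientations are given as a unit quaternion [w, x, y, z].
In Python, from cell import robot gives the robot as it stands.
- The arm moves only by the tool play_rows, never from a script. Its argument "targets" is text: rows parted by semicolons, each of 7 numbers parted by spaces: the shift along the world's x, y, z in m, then the turn, a rotation vector about the world's x, y, z in rad, then the opening in per cent of the stroke, from 0 (shut) to 100 (fully open). A call has 1 to 20 rows; each row is the pose to reach, as a shift and turn from the pose measured when the call began; what a row does not reach only later rows make up. A row lasts 1/12 s, in which the tool goes at most 41.7 mm and 7.16 degrees, less where a joint would pass 70% of its speed; a pose out of reach is approached as far as the arm can. A call with a gripper value outside its range is refused whole. The fingers move at their own pace and stop on an object; "force" is the grip in N (left out, the last holds). Time passes only in rows, so rows that repeat a pose let the fingers close. It gives the time, the measured TCP pose, the force and the opening at its end, in the units of the state.
- robot.state(): the state, without advancing time (a new reading comes with each control period).
- robot.snapshot(name): name is "side" or "top" or "wrist"; returns a dict with "pixels" (384x512x3 uint8, red, green, blue), "range_z" (384x512 float32, m along the optical axis (not along the pixel's ray), 0 where there is no reading), "camera_matrix" (3x3 intrinsics, pixels), "R" (3x3) and "t" (3): a world point X has camera coordinates R X + t; the wrist camera has in their place "hand_eye" (4x4, takes a point from camera to tool coordinates, whose origin is the TCP and whose axes are the tool frame's). Camera axes: x right, y down, z forward; pixel columns grow to the right and rows downward; lengths in m; the calibration is good to about 2 mm. A picture is of the moment at which its call begins: read the wrist's pose just before it.
- robot.job_done(): hands the job in, once; it reports no verdict.
The state is a dict: "time_s": time; "joints": joint angles; "joint_velocities": joint speeds; "joint_efforts": joint torques, N m; "ee_pos": TCP position; "eef_rot": TCP orientation; "force": force on the tool from outside, world axes, zero at the start; "torque": the same for the moment, N m; "opening": finger opening in m.
Only numpy, scipy, OpenCV 4.12 (cv2) and the standard library are available. Lean on these libraries where they do the work, as an engineer would, in place of code of your own. Each camera call takes 0.05 s, during which the arm holds its last target.

## Task

Take the red-handled steel drift out of its wooden holder and use it to push the stuck brass bushing down through the bore of the grey bearing housing until it has come right out below and lies in the rubber catch cup; then put the drift back upright in its holder, all the way down. The housing is only roughly centred on its stand, so feel for the bore gently, and never lean on the housing or the bushing with more than about 30 N (3 kg). Leave the screw tin, the steel box-section offcut and the oil can where they are.

Things in the scene. Friction and masses are not known exactly. Their poses are not given: they have to be found in the camera images.
- stand: Fixed press-out stand: dark steel base 130 x 124 x 12 mm with two blue cheeks (on its y = +-52 mm) that carry the grey housing. Origin: centre of the base's underside, on the bench; z up. A black rubber catch cup stands on the base. The housing is clamped fast through slotted holes: its bore lies up to 6 mm off the stand's z axis along the stand's x, and up to 6 mm along its y, new each time.
- face_mid (a point): Point on the stand's z axis, 80 mm above its origin, level with the housing's flat top face: NOT the bore's exact centre (see stand), which is not measured and must be felt or seen. Housing: grey block 86 (x) x 116 (y) x 32 mm; vertical through bore 23 mm in diameter, edge barely broken; four 7 mm high bolt heads at (+-30, +-48) mm from the bore.
- bushing (a joint): How far the stuck brass bushing (outside 22.5 mm, hole 11 mm, 28 mm long) has moved down the bore, m. At 0 its top is 2 mm below the housing's top face; it starts between 0.003 and 0.008. It slides down under about 8 to 12 N, stays where it is left, is clear of the housing's underside from 0.030 and lies on the catch cup's floor, a hard stop, at 0.036.
- holder: Fixed wooden block 80 x 80 mm, 60 mm high, that holds the drift. Origin: centre of its underside, z up. In the middle of its top a vertical hole 26 mm in diameter, 56 mm deep, with a 3 mm chamfer at the mouth.
- drift_grip (a point): Middle of the drift's red handle: 24 x 24 mm square, 48 mm high, flats square to the point's x and y; z up along the drift. Below it a round steel collar, 34 mm in diameter, 6 mm thick, its underside 30 mm below this point, then a round nose 21 mm in diameter, 52 mm long, 1 mm chamfer. It stands in the holder, collar on the block's top; 0.2 to 0.33 kg.
- drift_tip (a point): Centre of the flat end of the drift's nose, 82 mm below the middle of the handle; 8 mm above the bench when the drift is in its holder. Pressed down beside the bore, the drift slowly tips in the grip; the fingertips just over the collar's top (24 mm below the handle's middle) steady it. The nose sinks a little deeper the nearer it is to the bore.
- screw_tin: Bystander: grey round tin 69 mm in diameter, 55 mm high. Origin: centre of its underside.
- box_section: Bystander: dark steel offcut 40 x 110 x 30 mm, lying. Origin: centre of its underside, long side along its y.
- oil_can: Bystander: dark red oil can with a long spout, 72 x 82 x 216 mm. Origin: centre of its underside.
There are look-alikes about, which are no part of the job. Of the things shaped like the part that bears drift_grip, the bare steel one is meant. What is shaped like the stand but orange is not meant.

How it is judged:
On the way:
1. the bushing is out of the bore below, with the drift's nose through the bore (value of joint bushing above 0.032 m and z of drift_tip in the frame of stand below 0.056 m and horizontal distance between drift_tip and stand below 0.012 m), for 0.1 s.
At the end, for the whole second after the job is handed in: The bushing has moved down more than 32 mm (clear of the housing, in the catch cup), and the drift stands upright (within 0.12 rad) in the holder's hole, its tip within 6 mm of the hole's axis and its collar within 4 mm of the block's top (value of joint bushing above 0.032 m and horizontal distance between drift_tip and holder below 0.006 m and z of drift_tip in the frame of holder below 0.012 m and angle between drift_grip's own z axis and vertical below 0.12 rad); the robot touches nothing.
It fails at once if the stand, its housing or the bushing is pressed with more than 32 N (contact force between stand and anything else above 32 N).
It fails at once if the screw tin is moved more than 25 mm (distance of screw_tin from where it was at the start of the episode above 0.025 m).
It fails at once if the box-section offcut is moved more than 25 mm (distance of box_section from where it was at the start of the episode above 0.025 m).
It fails at once if the oil can is moved more than 25 mm (distance of oil_can from where it was at the start of the episode above 0.025 m).
It also fails if it takes over 72 s, if anything falls off the work surface, if the arm or the gripper's body presses on something with over 40 N, if the wrist force passes 120 N, or if a joint passes its speed limit or range.

## Working session

There is one attempt and no reset: what is moved stays moved. The work goes in short steps, Python scripts to look and compute and a tool call to move; the robot and the scene stay as the last step left them, time stands still between calls to the robot, and variables do not carry over. Pictures are saved under pics/ and viewed, and the job is handed in when it is done.

Besides the shell and the picture viewer there is one more tool, called after ">>>" in YAML: its name, and indented under it one key for each argument. play_rows: Moves the arm, as the interface text tells. Its arguments: {"type":"object","properties":{"targets":{"type":"string"},"force":{"type":"number"}},"required":["targets"]}

```bash
mkdir -p pics; ls; cat > h.py <<'E'
import numpy as np, cv2
from cell import robot
from scipy.spatial.transform import Rotation as Ro
def snap(n,f=None):
    st=robot.state(); s=robot.snapshot(n)
    if f: cv2.imwrite('pics/'+f,cv2.cvtColor(s['pixels'],cv2.COLOR_RGB2BGR))
    if 'hand_eye' in s:
        q=st['eef_rot']; T=np.eye(4); T[:3,:3]=Ro.from_quat([q[1],q[2],q[3],q[0]]).as_matrix(); T[:3,3]=st['ee_pos']
        M=T@np.array(s['hand_eye']); s['Rc']=M[:3,:3]; s['c']=M[:3,3]
    else:
        R=np.array(s['R']); s['Rc']=R.T; s['c']=-R.T@np.array(s['t'])
    return s
def cloud(s):
    K=np.array(s['camera_matrix']); z=s['range_z']; v,u=np.mgrid[:z.shape[0],:z.shape[1]]
    P=np.stack([(u-K[0,2])/K[0,0]*z,(v-K[1,2])/K[1,1]*z,z],-1)@s['Rc'].T+s['c']
    P[z==0]=np.nan
    return P
def ray(s,u,v,h):
    K=np.array(s['camera_matrix']); d=s['Rc']@np.array([(u-K[0,2])/K[0,0],(v-K[1,2])/K[1,1],1])
    return s['c']+d*(h-s['c'][2])/d[2]
E
python3 - <<'E'
from h import *
print(robot.state())
for n in ['top','side','wrist']:
    s=snap(n,n+'0.png'); np.savez('/tmp/'+n,**s); print(n,s['c'],s['Rc'][:,2], s['camera_matrix'])
E
```

```text
pics
{'time_s': 0.0, 'joints': array([ 1.09277077,  0.33391893,  0.03985253,  1.46628592, -0.0133677 ,
        1.34333533, -0.058492  ]), 'joint_velocities': array([ 6.59419332e-04, -1.40365664e-03, -6.14409746e-04, -1.08003174e-05,
        5.92606658e-05, -4.31638286e-04, -5.47498510e-04]), 'joint_efforts': array([ 4.11572810e-04, -6.58563995e+01,  1.36549272e+00, -4.05563378e+01,
        1.67454255e-02,  1.27419728e-02,  4.35388472e-05]), 'ee_pos': array([ 0.24018683, -0.60348281,  0.23040865]), 'eef_rot': array([-4.13232102e-04,  8.27600538e-01, -5.61316882e-01, -7.32615280e-04]), 'force': array([-0.85046481, -0.55157347, -0.73859415]), 'torque': array([ 0.01614791,  0.00324836, -0.00290565]), 'opening': 0.08542214712476769}
top [ 0.31323329 -0.09367065  1.34743017] [ 0.13705586  0.01498529 -0.99044996] [[389.91009951   0.         249.33520549]
 [  0.         389.91009951 188.11133327]
 [  0.           0.           1.        ]]
side [0.29449136 0.87245984 0.58406346] [ 0.18326176 -0.88065229 -0.4368829 ] [[352.17241442   0.         261.22515894]
 [  0.         352.17241442 194.86958722]
 [  0.           0.           1.        ]]
wrist [ 0.30326236 -0.57821165  0.37488455] [-0.25169014 -0.09720001 -0.96291445] [[290.74286168   0.         252.28568349]
 [  0.         290.74286168 185.51434695]
 [  0.           0.           1.        ]]
```

View pics/top0.png

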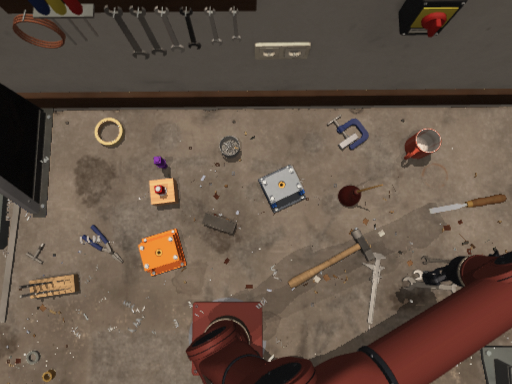

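View pics/side0.png

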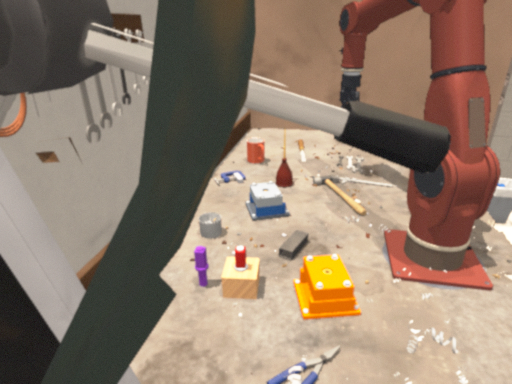

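View pics/wrist0.png

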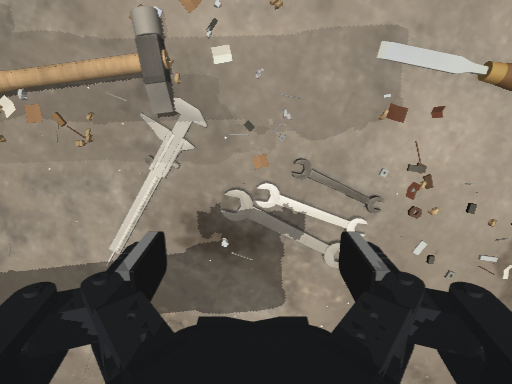

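The wrist view shows only clutter. Drift candidates in the top view are the red-handled one in the wooden block at (160,190) and a purple look-alike at (159,161). Stand candidates are the grey and blue one at (283,187) and the orange look-alike at (162,252). I choose the red-handled drift and the grey/blue stand, and check them in a close crop.

```bash
python3 - <<'E'
from h import *
t=dict(np.load('/tmp/top.npz')); im=cv2.cvtColor(t['pixels'],cv2.COLOR_RGB2BGR)
a=cv2.resize(im[150:230,120:320],None,fx=4,fy=4,interpolation=cv2.INTER_CUBIC)
cv2.imwrite('pics/c1.png',a)
for n in ['top','side']:
    s=dict(np.load(f'/tmp/{n}.npz')); P=cloud(s); np.set_printoptions(precision=4,suppress=True)
    if n=='top': pts=dict(drift=(160,189),block=(155,198),tin=(230,147),housing=(275,185),face2=(290,190),box=(220,224),can=(349,195),orange=(150,250))
    else: pts=dict(drift=(240,249),block=(236,272),housing=(265,190),tin=(210,216))
    for k,(u,v) in pts.items(): print(n,k,P[v,u])
E
```

```text
top drift [0.4821 0.2099 0.1195]
top block [0.4595 0.2392 0.0654]
top tin [ 0.64   -0.0073  0.0292]
top housing [ 0.4976 -0.1585  0.0852]
top face2 [ 0.4818 -0.2078  0.0781]
top box [0.3739 0.0255 0.0326]
top can [ 0.4646 -0.4008  0.0744]
top orange [0.2891 0.2473 0.0774]
side drift [0.4811 0.2218 0.1182]
side block [0.4888 0.2367 0.0628]
side housing [ 0.5027 -0.192   0.0756]
side tin [ 0.6488 -0.039   0.0437]
```

View pics/c1.png

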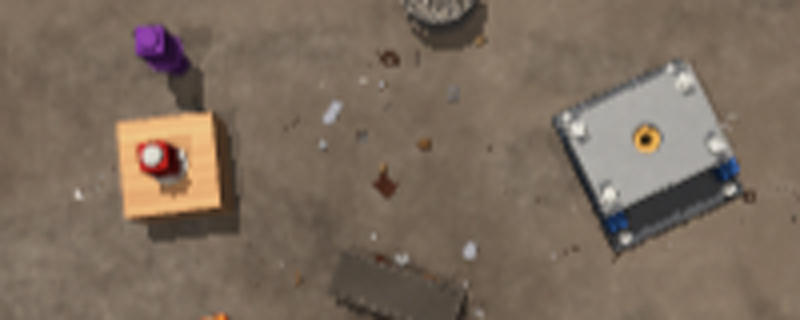

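The crop shows the red-handled drift in the block at crop (155,158), and the brass bushing in the grey housing at crop (647,140). The choice holds. Next I go over to the holder.

>>> play_rows:
  targets: "0 0 0.15 0 0 0 100;0 0 0.15 0 0 0 100;0 0 0.15 0 0 0 100;0 0 0.15 0 0 0 100;0.21 0.404 0.15 0 0 0.6 100;0.21 0.404 0.15 0 0 0.6 100;0.21 0.404 0.15 0 0 0.6 100;0.21 0.404 0.15 0 0 0.6 100;0.21 0.404 0.15 0 0 0.6 100;0.21 0.404 0.15 0 0 0.6 100;0.21 0.404 0.15 0 0 0.6 100;0.21 0.404 0.15 0 0 0.6 100;0.21 0.404 0.15 0 0 0.6 100;0.21 0.404 0.15 0 0 0.6 100;0.21 0.404 0.15 0 0 0.6 100;0.21 0.404 0.15 0 0 0.6 100"

```text
time_s: 1.48
ee_pos: [0.4535, -0.1913, 0.3809]
eef_rot: [-0.001, 0.958, -0.286, -0.0]
force: [-0.1, 0.9, 1.5]
opening: 0.0855
```

```bash
python3 - <<'E'
from h import *
s=snap('wrist','w1.png'); np.savez('/tmp/w1',**s); print(s['c'],s['Rc'][:,2])
E
```

```text
[ 0.4903843  -0.13420401  0.52541535] [-0.14805956 -0.22178509 -0.96378926]
```

View pics/w1.png

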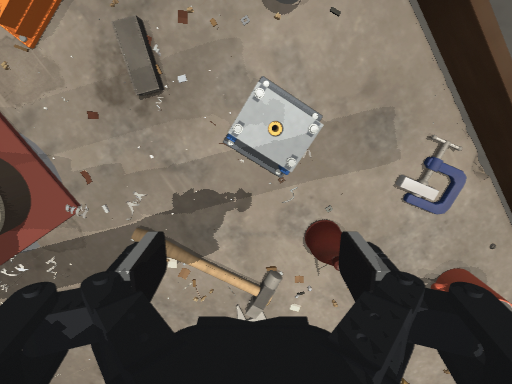

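The wrist view shows the stand with the brass ring at (276,128). I measure it and the stand's yaw.

```bash
cat >> h.py <<'E'
def brass(s,c,r=40,up=6):
    u0,v0=c; im=cv2.cvtColor(s['pixels'],cv2.COLOR_RGB2HSV)
    m=((im[...,0]>10)&(im[...,0]<30)&(im[...,1]>110)&(im[...,2]>60)).astype(np.uint8)
    k=np.zeros_like(m); k[v0-r:v0+r,u0-r:u0+r]=1; m*=k
    cs,_=cv2.findContours(m,cv2.RETR_EXTERNAL,cv2.CHAIN_APPROX_NONE)
    c=max(cs,key=cv2.contourArea); return cv2.minEnclosingCircle(c), cv2.fitEllipse(c), cv2.contourArea(c)
E
python3 - <<'E'
from h import *
np.set_printoptions(precision=4,suppress=True)
for n,c in (('w1',(276,128)),('top',(282,185))):
    s=dict(np.load(f'/tmp/{n}.npz')); b=brass(s,c,15); print(b)
    u,v=b[1][0]; print(n,'bore',ray(s,u,v,.073))
    im=s['pixels'][90:190,200:350] if n=='w1' else s['pixels'][155:225,250:320]
    cv2.imwrite(f'pics/{n}c.png',cv2.cvtColor(cv2.resize(im,None,fx=5,fy=5,interpolation=cv2.INTER_CUBIC),cv2.COLOR_RGB2BGR))
    P=cloud(s); 
    m=(abs(P[...,2]-.08)<.008)&(np.hypot(P[...,0]-.487,P[...,1]+.183)<.1)
    m=cv2.morphologyEx(m.astype(np.uint8),cv2.MORPH_OPEN,np.ones((3,3)))
    ys,xs=np.nonzero(m); W=np.array([ray(s,a,b,.08)[:2] for a,b in zip(xs,ys)])
    r=cv2.minAreaRect((W*1e3).astype(np.float32)); print('housing',r)
E
```

```text
(((274.79998779296875, 128.0), 7.102214336395264), ((274.7639465332031, 128.07505798339844), (12.970061302185059, 13.70136833190918), 17.861295700073242), 137.5)
w1 bore [ 0.4997 -0.181   0.073 ]
housing ((500.0523376464844, -181.05831909179688), (86.23371124267578, 116.41757202148438), 24.678844451904297)
(((281.4047546386719, 184.11904907226562), 3.2052948474884033), ((281.37664794921875, 184.23719787597656), (5.448391437530518, 5.967636585235596), 167.24246215820312), 23.5)
top bore [ 0.5018 -0.1802  0.073 ]
housing ((499.5749816894531, -179.19305419921875), (86.3260498046875, 116.0649185180664), 24.917144775390625)
```

View pics/w1c.png

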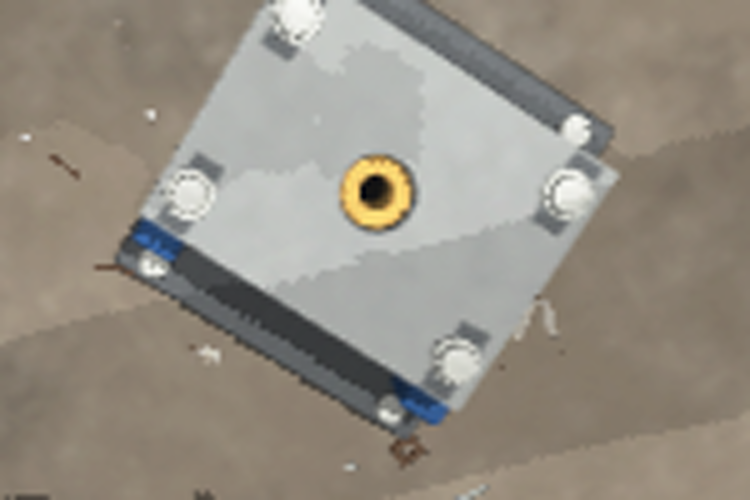

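>>> play_rows:
  targets: "0.027 0.41 -0.05 0 0 0.685 100;0.027 0.41 -0.05 0 0 0.685 100;0.027 0.41 -0.05 0 0 0.685 100;0.027 0.41 -0.05 0 0 0.685 100;0.027 0.41 -0.05 0 0 0.685 100;0.027 0.41 -0.05 0 0 0.685 100;0.027 0.41 -0.05 0 0 0.685 100;0.027 0.41 -0.05 0 0 0.685 100;0.027 0.41 -0.05 0 0 0.685 100;0.027 0.41 -0.05 0 0 0.685 100;0.027 0.41 -0.05 0 0 0.685 100;0.027 0.41 -0.05 0 0 0.685 100;0.027 0.41 -0.05 0 0 0.685 100;0.027 0.41 -0.05 0 0 0.685 100"

```text
time_s: 2.7
ee_pos: [0.4796, 0.2126, 0.3306]
eef_rot: [0.0, 0.999, 0.049, -0.001]
force: [-0.3, -0.4, -0.2]
opening: 0.0853
```

```bash
python3 - <<'E'
from h import *
np.set_printoptions(precision=4,suppress=True)
s=snap('wrist','w2.png'); np.savez('/tmp/w2',**s); print(robot.state()['ee_pos'],s['c'],s['Rc'][:,2])
P=cloud(s)
for lo,hi,pl in ((.055,.064,.06),(.107,.12,.114)):
    m=(P[...,2]>lo)&(P[...,2]<hi)&(np.hypot(P[...,0]-.475,P[...,1]-.215)<.07)
    ys,xs=np.nonzero(m); W=np.array([ray(s,a,b,pl)[:2] for a,b in zip(xs,ys)])
    print(len(W)); print(cv2.minAreaRect((W*1e3).astype(np.float32)))
E
```

```text
[0.4796 0.2127 0.3308] [0.4725 0.281  0.475 ] [ 0.0247 -0.2676 -0.9632]
2592
((482.43243408203125, 217.38279724121094), (79.51984405517578, 80.72660827636719), 7.199812412261963)
348
((482.8149108886719, 218.62905883789062), (22.75358772277832, 24.069583892822266), 5.591007709503174)
```

View pics/w2.png

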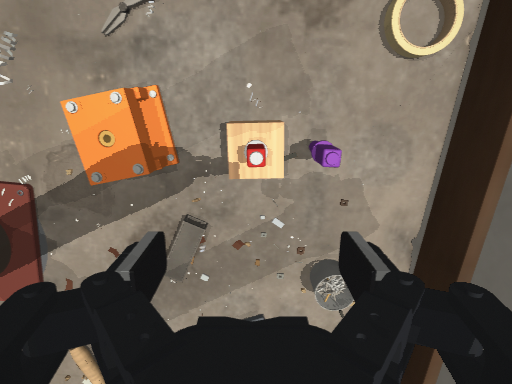

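The wrist view shows the drift handle at (257,156), the wooden block around it, and the purple look-alike clear at (327,153). I go down with the jaws part closed.

>>> play_rows:
  targets: "0.0028 0.0055 -0.03 0 0 0.015 60;0.0028 0.0055 -0.06 0 0 0.015 60;0.0028 0.0055 -0.09 0 0 0.015 60;0.0028 0.0055 -0.12 0 0 0.015 60;0.0028 0.0055 -0.15 0 0 0.015 60;0.0028 0.0055 -0.18 0 0 0.015 60;0.0028 0.0055 -0.21 0 0 0.015 60;0.0028 0.0055 -0.23 0 0 0.015 60;0.0028 0.0055 -0.245 0 0 0.015 60;0.0028 0.0055 -0.255 0 0 0.015 60;0.0028 0.0055 -0.258 0 0 0.015 60;0.0028 0.0055 -0.258 0 0 0.015 60;0.0028 0.0055 -0.258 0 0 0.015 60"

```text
time_s: 3.83
ee_pos: [0.4831, 0.218, 0.0737]
eef_rot: [0.0, 0.998, 0.056, 0.0]
force: [-0.5, 0.3, 1.3]
opening: 0.0512
```

```bash
python3 - <<'E'
from h import *
s=snap('wrist','w3.png')
E
```

```text
(no output)
```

View pics/w3.png

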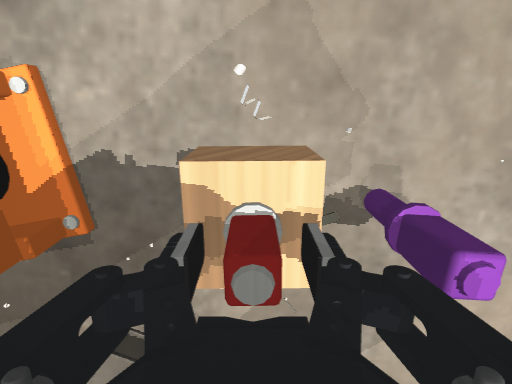

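The handle stands centred between the pads at (253,260). I lower a little and close.

>>> play_rows:
  targets: "0 0 -0.003 0 0 0 60;0 0 -0.005 0 0 0 60;0 0 -0.005 0 0 0 0;0 0 -0.005 0 0 0 0;0 0 -0.005 0 0 0 0;0 0 -0.005 0 0 0 0;0 0 -0.005 0 0 0 0;0 0 -0.005 0 0 0 0;0 0 -0.005 0 0 0 0;0 0 -0.005 0 0 0 0;0 0 -0.005 0 0 0 0"
  force: 100

```text
time_s: 4.8
ee_pos: [0.4833, 0.2183, 0.0692]
eef_rot: [-0.0, 0.998, 0.056, 0.001]
force: [-1.5, -0.2, 5.5]
opening: 0.0227
```

>>> play_rows:
  targets: "0 0 0.01 0 0 0 0;0 0 0.025 0 0 0 0;0 0 0.045 0 0 0 0;0 0 0.07 0 0 0 0;0 0 0.1 0 0 0 0;0 0 0.13 0 0 0 0;0 0 0.13 0 0 0 0;0 0 0.13 0 0 0 0;0 0 0.13 0 0 0 0"

```text
time_s: 5.55
ee_pos: [0.4829, 0.218, 0.1987]
eef_rot: [0.0, 0.998, 0.056, 0.0]
force: [-0.7, -0.9, -3.3]
opening: 0.0227
```

```bash
python3 - <<'E'
from h import *
s=snap('wrist','w4.png');np.savez('/tmp/w4',**s); print(robot.state())
s=snap('side','s4.png');np.savez('/tmp/s4',**s)
cv2.imwrite('pics/s4c.png',cv2.cvtColor(cv2.resize(s['pixels'][170:300,180:310],None,fx=4,fy=4,interpolation=cv2.INTER_CUBIC),cv2.COLOR_RGB2BGR))
E
```

```text
{'time_s': 5.6, 'joints': array([ 0.2254363 ,  0.19011733, -0.81188413,  1.76855152,  0.14538347,
        1.24544515, -0.51219718]), 'joint_velocities': array([-0.00278091,  0.00927663,  0.00046675,  0.00572086, -0.00168412,
       -0.00059438,  0.00041676]), 'joint_efforts': array([-4.74418828e-02, -4.46514130e+01, -5.67909032e+00, -4.10379517e+01,
       -3.18974176e-03, -1.40636339e-02,  8.74782563e-03]), 'ee_pos': array([0.48263707, 0.21782585, 0.19813313]), 'eef_rot': array([ 2.74407455e-04,  9.98430922e-01,  5.59956846e-02, -3.20741316e-04]), 'force': array([-0.53405043,  0.88354311, -2.46698611]), 'torque': array([-0.00119086, -0.03505435, -0.00417463]), 'opening': 0.02278992989055253}
```

View pics/w4.png

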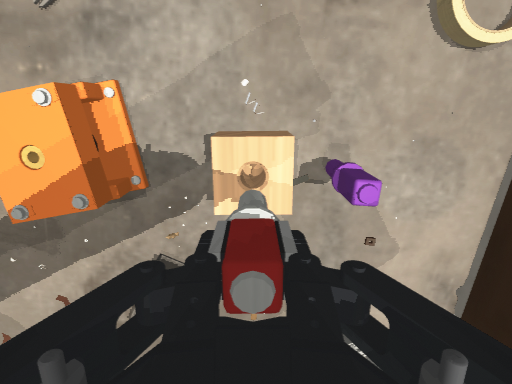

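View pics/s4c.png

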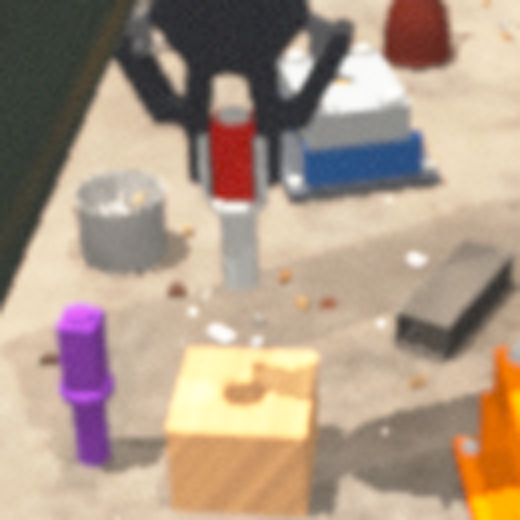

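The drift is held upright and clear of the block. In the side crop its nose is at (238,260), and in the wrist view the hole is at (253,176). Now I carry it over the housing.

>>> play_rows:
  targets: "0.017 -0.399 0.02 0 0 0 0;0.017 -0.399 0.02 0 0 0 0;0.017 -0.399 0.02 0 0 0 0;0.017 -0.399 0.02 0 0 0 0;0.017 -0.399 0.02 0 0 0 0;0.017 -0.399 0.02 0 0 0 0;0.017 -0.399 0.02 0 0 0 0;0.017 -0.399 0.02 0 0 0 0;0.017 -0.399 0.02 0 0 0 0;0.017 -0.399 0.02 0 0 0 0;0.017 -0.399 0.02 0 0 0 0;0.017 -0.399 0.02 0 0 0 0;0.017 -0.399 0.02 0 0 0 0;0.017 -0.399 0.02 0 0 0 0;0.017 -0.399 0.02 0 0 0 0"

```text
time_s: 6.9
ee_pos: [0.4996, -0.1797, 0.2177]
eef_rot: [0.0, 0.998, 0.057, -0.001]
force: [0.1, -0.3, -1.7]
opening: 0.0228
```

```bash
python3 - <<'E'
from h import *
np.set_printoptions(precision=4,suppress=True)
s=snap('wrist','w5.png');np.savez('/tmp/w5',**s); print(robot.state()['ee_pos'],robot.state()['force'])
def circ(s,u,v,h): print('hole ray',ray(s,u,v,h))
w=dict(np.load('/tmp/w4.npz'))
a=[cv2.resize(x['pixels'][110:230,190:320],None,fx=4,fy=4,interpolation=cv2.INTER_CUBIC) for x in (w,s)]
cv2.imwrite('pics/c5.png',cv2.cvtColor(cv2.resize(np.hstack(a),(800,370)),cv2.COLOR_RGB2BGR))
E
```

```text
[ 0.4996 -0.1799  0.2178] [ 0.5771 -0.6076 -1.9225]
```

View pics/c5.png

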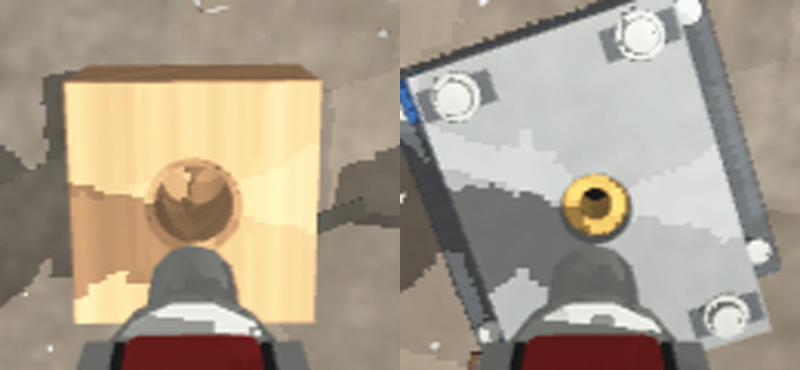

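View pics/w5.png

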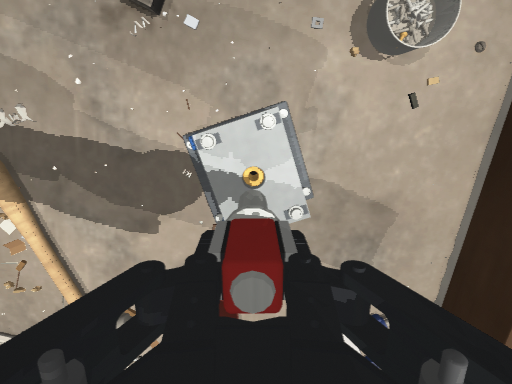

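```bash
python3 - <<'E'
from h import *
np.set_printoptions(precision=4,suppress=True)
w=dict(np.load('/tmp/w4.npz'));s=dict(np.load('/tmp/w5.npz'))
f=lambda x,y:(190+x/3.077-.5,110+y/3.077-.5)
print('holder hole', ray(w,*f(194,205),.06))
P=cloud(w); m=(abs(P[...,2]-.06)<.006)&(np.hypot(P[...,0]-.48,P[...,1]-.217)<.07); m=m.astype(np.uint8)
cs,_=cv2.findContours(m,cv2.RETR_EXTERNAL,cv2.CHAIN_APPROX_NONE); c=max(cs,key=cv2.contourArea)[:,0]
W=np.array([ray(w,a,b,.06)[:2] for a,b in c]); print(cv2.minAreaRect((W*1e3).astype(np.float32)))
b=brass(s,(254,176),15); print(b)
for h in (.073,.0725,.07): print('bore brass',h,ray(s,*b[1][0],h))
P=cloud(s); print('brass z',P[172:182,250:262,2])
m=(abs(P[...,2]-.08)<.006)&(np.hypot(P[...,0]-.5,P[...,1]+.18)<.1); m=m.astype(np.uint8)
cs,_=cv2.findContours(m,cv2.RETR_EXTERNAL,cv2.CHAIN_APPROX_NONE); c=max(cs,key=cv2.contourArea)[:,0]
W=np.array([ray(s,a,b,.08)[:2] for a,b in c]); print(cv2.minAreaRect((W*1e3).astype(np.float32)))
# nose tip: fit of nose columns around row 198-205
hs=cv2.cvtColor(s['pixels'],cv2.COLOR_RGB2GRAY)
print(hs[195:203,238:270])
E
```

```text
holder hole [0.4827 0.2174 0.06  ]
((482.837890625, 217.42295837402344), (80.4766616821289, 81.32723236083984), 6.7639970779418945)
(((253.0, 176.0), 10.440406799316406), ((253.08755493164062, 175.97616577148438), (18.39593505859375, 20.325294494628906), 89.66865539550781), 292.0)
bore brass 0.073 [ 0.4999 -0.1815  0.073 ]
bore brass 0.0725 [ 0.4999 -0.1816  0.0725]
bore brass 0.07 [ 0.4999 -0.1822  0.07  ]
brass z [[0.0155 0.0154 0.0163 0.0155 0.015  0.0153 0.0163 0.0155 0.0736 0.0748
  0.0748 0.0731]
 [0.0165 0.0165 0.0165 0.0148 0.017  0.016  0.0157 0.0462 0.0732 0.072
  0.0735 0.0737]
 [0.0484 0.0456 0.0156 0.0152 0.0179 0.016  0.0486 0.0511 0.0575 0.0741
  0.0731 0.0747]
 [0.0542 0.0509 0.0488 0.0479 0.0494 0.05   0.0524 0.0561 0.0624 0.0741
  0.0724 0.0732]
 [0.0582 0.0554 0.0541 0.0533 0.0541 0.0533 0.0562 0.06   0.0671 0.0747
  0.0727 0.0739]
 [0.0625 0.0595 0.0583 0.058  0.0568 0.0586 0.0612 0.0639 0.0702 0.0739
  0.0726 0.0742]
 [0.0663 0.0639 0.0621 0.0636 0.0622 0.0636 0.065  0.0681 0.0739 0.0743
  0.0751 0.0722]
 [0.0719 0.07   0.067  0.0675 0.0665 0.0667 0.0688 0.0724 0
[... 677 characters left out ...]
0 116  98 109 154 190 189 189 190]
 [112 107  98  97  97  98 100 100 100 101 106 105 105 105 102  99  99  99
  100 101 101 106 120 121 116  99  98 125 189 189 189 190]
 [112 106  99  97  96  98 100 100 100 100  99 100 105 103  98  98  99  99
   99 100 101 102 107 121 117  99  97 117 171 190 189 189]
 [109 100  99  97  97  99 101 100 100  99  99  99  99  98  98  99  99  99
   99 100 101 101 106 121 118  99  98 110 155 190 190 190]
 [109  97  98  98  98 100 101 100 100 100  99  99  99  97  98  99  99  99
   99 100 100 101 102 102 100  99  97 102 138 190 190 189]
 [106  97  98  97  98 100 101 100 100 100 100  99  99  97  98  98  98  99
   99  99 100 102 101 101 100 100  98  98 124 189 190 190]]
```

Bore seen at (0.500,-0.1813), consistent across three views, and the brass top is about 6 mm below the face. I go down to just above it.

>>> play_rows:
  targets: "0.0004 -0.0014 -0.02 0 0 0 0;0.0004 -0.0014 -0.04 0 0 0 0;0.0004 -0.0014 -0.06 0 0 0 0;0.0004 -0.0014 -0.07 0 0 0 0;0.0004 -0.0014 -0.072 0 0 0 0;0.0004 -0.0014 -0.072 0 0 0 0;0.0004 -0.0014 -0.072 0 0 0 0;0.0004 -0.0014 -0.072 0 0 0 0;0.0004 -0.0014 -0.072 0 0 0 0"

```text
time_s: 7.7
ee_pos: [0.5007, -0.1815, 0.1469]
eef_rot: [0.001, 0.998, 0.057, 0.0]
force: [-0.7, -0.5, -2.2]
opening: 0.0229
```

```bash
python3 - <<'E'
from h import *
np.set_printoptions(precision=4,suppress=True)
s=snap('wrist');np.savez('/tmp/w6',**s); print(robot.state()['ee_pos'],robot.state()['force'],robot.state()['eef_rot'])
cv2.imwrite('pics/w6.png',cv2.cvtColor(cv2.resize(s['pixels'][130:250,190:320],None,fx=5,fy=5,interpolation=cv2.INTER_CUBIC),cv2.COLOR_RGB2BGR))
E
```

```text
[ 0.5005 -0.1815  0.1467] [ 0.4771 -0.5599 -1.889 ] [ 0.0005  0.9984  0.057  -0.    ]
```

View pics/w6.png

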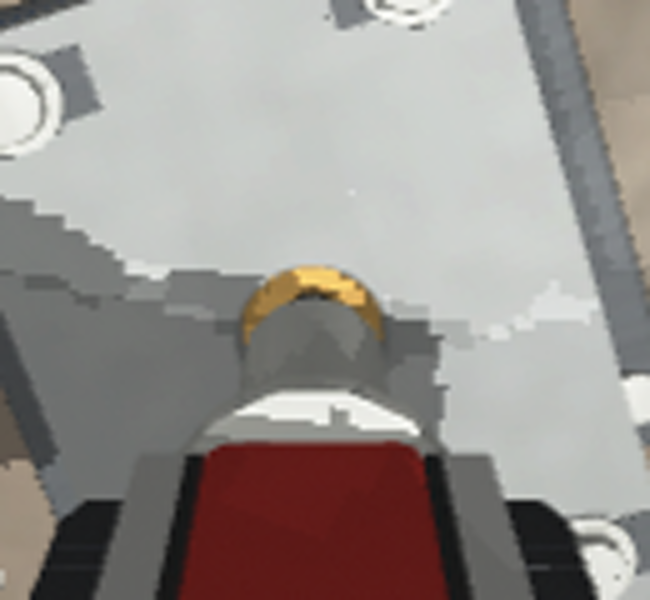

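The crop shows the nose centred on the brass ring at (313,310), within about half a millimetre. I go down in small steps and watch the force.

>>> play_rows:
  targets: "-0.0005 0.0002 -0.001 0 0 0 0;-0.0005 0.0002 -0.002 0 0 0 0;-0.0005 0.0002 -0.003 0 0 0 0;-0.0005 0.0002 -0.004 0 0 0 0;-0.0005 0.0002 -0.005 0 0 0 0;-0.0005 0.0002 -0.006 0 0 0 0;-0.0005 0.0002 -0.0065 0 0 0 0;-0.0005 0.0002 -0.007 0 0 0 0;-0.0005 0.0002 -0.007 0 0 0 0"

```text
time_s: 8.5
ee_pos: [0.5, -0.1813, 0.1396]
eef_rot: [0.0, 0.998, 0.057, -0.0]
force: [0.5, 0.5, -2.6]
opening: 0.0229
```

No contact at 1.6 mm below the face, so the nose is in the bore. I continue slowly.

>>> play_rows:
  targets: "0 0 -0.001 0 0 0 0;0 0 -0.002 0 0 0 0;0 0 -0.003 0 0 0 0;0 0 -0.004 0 0 0 0;0 0 -0.005 0 0 0 0;0 0 -0.005 0 0 0 0"

```text
time_s: 9.0
ee_pos: [0.4999, -0.1812, 0.1343]
eef_rot: [0.0, 0.998, 0.057, -0.0]
force: [-0.1, -0.3, -2.2]
opening: 0.0228
```

>>> play_rows:
  targets: "0 0 -0.0005 0 0 0 0;0 0 -0.001 0 0 0 0;0 0 -0.0015 0 0 0 0;0 0 -0.002 0 0 0 0;0 0 -0.002 0 0 0 0"

```text
time_s: 9.42
ee_pos: [0.5, -0.1813, 0.133]
eef_rot: [0.001, 0.998, 0.057, -0.0]
force: [-2.3, 1.3, 4.5]
opening: 0.0231
```

>>> play_rows:
  targets: "0 0 -0.0005 0 0 0 0;0 0 -0.001 0 0 0 0;0 0 -0.0015 0 0 0 0;0 0 -0.002 0 0 0 0;0 0 -0.0025 0 0 0 0;0 0 -0.003 0 0 0 0"

```text
time_s: 9.92
ee_pos: [0.5, -0.1813, 0.1305]
eef_rot: [0.001, 0.998, 0.057, -0.0]
force: [-3.1, 1.4, 7.0]
opening: 0.0232
```

It slides at about 9 N. I continue.

>>> play_rows:
  targets: "-0.0003 0.0001 -0.0005 0 0 0 0;-0.0003 0.0001 -0.001 0 0 0 0;-0.0003 0.0001 -0.0015 0 0 0 0;-0.0003 0.0001 -0.002 0 0 0 0;-0.0003 0.0001 -0.0025 0 0 0 0;-0.0003 0.0001 -0.003 0 0 0 0;-0.0003 0.0001 -0.0035 0 0 0 0;-0.0003 0.0001 -0.004 0 0 0 0;-0.0003 0.0001 -0.0045 0 0 0 0;-0.0003 0.0001 -0.005 0 0 0 0;-0.0003 0.0001 -0.0055 0 0 0 0;-0.0003 0.0001 -0.006 0 0 0 0"

```text
time_s: 10.92
ee_pos: [0.5, -0.1812, 0.125]
eef_rot: [0.001, 0.998, 0.057, 0.0]
force: [-2.3, -0.2, 6.0]
opening: 0.0226
```

>>> play_rows:
  targets: "-0.0003 0 -0.0006 0 0 0 0;-0.0003 0 -0.0012 0 0 0 0;-0.0003 0 -0.0018 0 0 0 0;-0.0003 0 -0.0024 0 0 0 0;-0.0003 0 -0.003 0 0 0 0;-0.0003 0 -0.0036 0 0 0 0;-0.0003 0 -0.0042 0 0 0 0;-0.0003 0 -0.0048 0 0 0 0;-0.0003 0 -0.0054 0 0 0 0;-0.0003 0 -0.006 0 0 0 0;-0.0003 0 -0.0066 0 0 0 0;-0.0003 0 -0.0072 0 0 0 0;-0.0003 0 -0.0078 0 0 0 0;-0.0003 0 -0.0084 0 0 0 0;-0.0003 0 -0.009 0 0 0 0"

```text
time_s: 12.17
ee_pos: [0.4999, -0.1812, 0.1166]
eef_rot: [0.001, 0.998, 0.057, 0.0]
force: [-1.9, 1.4, 5.8]
opening: 0.0226
```

>>> play_rows:
  targets: "-0.0003 0 -0.0006 0 0 0 0;-0.0003 0 -0.0012 0 0 0 0;-0.0003 0 -0.0018 0 0 0 0;-0.0003 0 -0.0024 0 0 0 0;-0.0003 0 -0.003 0 0 0 0;-0.0003 0 -0.0036 0 0 0 0;-0.0003 0 -0.0042 0 0 0 0;-0.0003 0 -0.0048 0 0 0 0;-0.0003 0 -0.0054 0 0 0 0;-0.0003 0 -0.006 0 0 0 0;-0.0003 0 -0.0066 0 0 0 0;-0.0003 0 -0.0072 0 0 0 0;-0.0003 0 -0.0078 0 0 0 0;-0.0003 0 -0.0084 0 0 0 0;-0.0003 0 -0.009 0 0 0 0"

```text
time_s: 13.42
ee_pos: [0.4999, -0.1812, 0.1081]
eef_rot: [0.001, 0.998, 0.057, 0.001]
force: [-2.5, 1.9, 6.3]
opening: 0.023
```

>>> play_rows:
  targets: "0 0 -0.0005 0 0 0 0;0 0 -0.001 0 0 0 0;0 0 -0.0015 0 0 0 0;0 0 -0.002 0 0 0 0;0 0 -0.002 0 0 0 0"

```text
time_s: 13.83
ee_pos: [0.5, -0.1812, 0.1065]
eef_rot: [0.001, 0.998, 0.057, 0.001]
force: [-3.3, 0.1, 5.2]
opening: 0.023
```

>>> play_rows:
  targets: "0 0 -0.0005 0 0 0 0;0 0 -0.001 0 0 0 0;0 0 -0.0015 0 0 0 0;0 0 -0.0018 0 0 0 0;0 0 -0.0018 0 0 0 0"

```text
time_s: 14.25
ee_pos: [0.4999, -0.1812, 0.105]
eef_rot: [0.001, 0.998, 0.057, 0.001]
force: [-1.7, 0.3, 4.5]
opening: 0.0228
```

>>> play_rows:
  targets: "0 0 -0.0005 0 0 0 0;0 0 -0.001 0 0 0 0;0 0 -0.0014 0 0 0 0;0 0 -0.0014 0 0 0 0"

```text
time_s: 14.58
ee_pos: [0.4999, -0.1812, 0.1039]
eef_rot: [0.001, 0.998, 0.057, 0.001]
force: [-3.0, -0.2, 4.8]
opening: 0.0228
```

>>> play_rows:
  targets: "0 0 -0.0005 0 0 0 0;0 0 -0.001 0 0 0 0;0 0 -0.001 0 0 0 0"

```text
time_s: 14.83
ee_pos: [0.4999, -0.1812, 0.1032]
eef_rot: [0.002, 0.998, 0.057, 0.001]
force: [-3.0, 1.7, 5.7]
opening: 0.0228
```

>>> play_rows:
  targets: "0 0 -0.0005 0 0 0 0;0 0 -0.001 0 0 0 0;0 0 -0.001 0 0 0 0"

```text
time_s: 15.08
ee_pos: [0.5001, -0.1812, 0.1031]
eef_rot: [0.002, 0.998, 0.057, 0.001]
force: [-4.0, 1.8, 10.7]
opening: 0.0226
```

The hard stop is at TCP z 0.103, just as predicted, so the bushing is on the cup floor. I withdraw straight up.

>>> play_rows:
  targets: "0 0 0.002 0 0 0 0;0 0 0.005 0 0 0 0;0 0 0.01 0 0 0 0;0 0 0.016 0 0 0 0;0 0 0.024 0 0 0 0;0 0 0.034 0 0 0 0;0 0 0.046 0 0 0 0;0 0 0.06 0 0 0 0;0 0 0.08 0 0 0 0;0 0 0.1 0 0 0 0;0 0 0.12 0 0 0 0;0 0 0.12 0 0 0 0;0 0 0.12 0 0 0 0"

```text
time_s: 16.17
ee_pos: [0.5008, -0.1814, 0.2248]
eef_rot: [0.002, 0.998, 0.057, 0.002]
force: [-0.0, 0.5, -2.9]
opening: 0.0232
```

```bash
python3 - <<'E'
from h import *
np.set_printoptions(precision=4,suppress=True)
s=snap('wrist');np.savez('/tmp/w7',**s); print(robot.state()['ee_pos'],robot.state()['force'],robot.state()['eef_rot'])
cv2.imwrite('pics/w7.png',cv2.cvtColor(cv2.resize(s['pixels'][110:230,190:320],None,fx=5,fy=5,interpolation=cv2.INTER_CUBIC),cv2.COLOR_RGB2BGR))
P=cloud(s); print(P[170:184:2,246:262:2,2])
E
```

```text
[ 0.5    -0.1812  0.2234] [-1.005   1.0316 -3.177 ] [0.002  0.9984 0.0569 0.001 ]
[[0.0427 0.043  0.0445 0.0427 0.0428 0.0434 0.0436 0.0144]
 [0.0443 0.0441 0.0431 0.0447 0.0443 0.0439 0.043  0.0163]
 [0.0155 0.0426 0.0444 0.0431 0.0428 0.0159 0.0158 0.0582]
 [0.0533 0.0512 0.0158 0.0161 0.0141 0.0514 0.0564 0.0637]
 [0.0637 0.0585 0.0557 0.0553 0.0568 0.0609 0.0653 0.0731]
 [0.0719 0.0668 0.0637 0.0636 0.0661 0.069  0.072  0.0779]
 [0.0788 0.0757 0.0721 0.0734 0.0727 0.0767 0.0805 0.0808]]
```

View pics/w7.png

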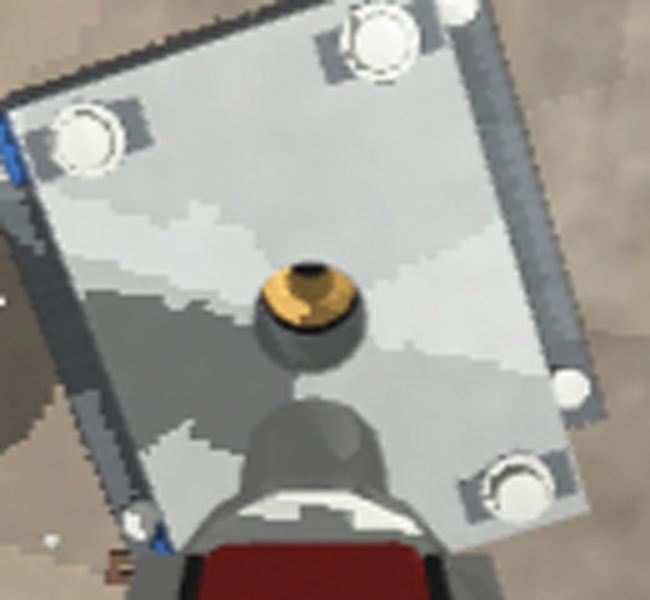

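The bore now shows brass far down at crop (310,300), with its top at z≈0.0435, so it has moved about 34.5–36 mm. Back to the holder.

>>> play_rows:
  targets: "-0.0172 0.3988 -0.02 0 0 0 0;-0.0172 0.3988 -0.02 0 0 0 0;-0.0172 0.3988 -0.02 0 0 0 0;-0.0172 0.3988 -0.02 0 0 0 0;-0.0172 0.3988 -0.02 0 0 0 0;-0.0172 0.3988 -0.02 0 0 0 0;-0.0172 0.3988 -0.02 0 0 0 0;-0.0172 0.3988 -0.02 0 0 0 0;-0.0172 0.3988 -0.02 0 0 0 0;-0.0172 0.3988 -0.02 0 0 0 0;-0.0172 0.3988 -0.02 0 0 0 0;-0.0172 0.3988 -0.02 0 0 0 0;-0.0172 0.3988 -0.02 0 0 0 0;-0.0172 0.3988 -0.02 0 0 0 0;-0.0172 0.3988 -0.02 0 0 0 0"

```text
time_s: 17.47
ee_pos: [0.4831, 0.2162, 0.2031]
eef_rot: [0.002, 0.998, 0.056, 0.001]
force: [-0.5, 0.5, -2.3]
opening: 0.0228
```

```bash
python3 - <<'E'
from h import *
np.set_printoptions(precision=4,suppress=True)
s=snap('wrist');np.savez('/tmp/w8',**s); print(robot.state()['ee_pos'],robot.state()['force'],robot.state()['eef_rot'])
cv2.imwrite('pics/w8.png',cv2.cvtColor(cv2.resize(s['pixels'][110:230,190:320],None,fx=5,fy=5,interpolation=cv2.INTER_CUBIC),cv2.COLOR_RGB2BGR))
E
```

```text
[0.4832 0.2163 0.2032] [ 0.658   0.3538 -2.5412] [0.0023 0.9984 0.0559 0.001 ]
```

View pics/w8.png

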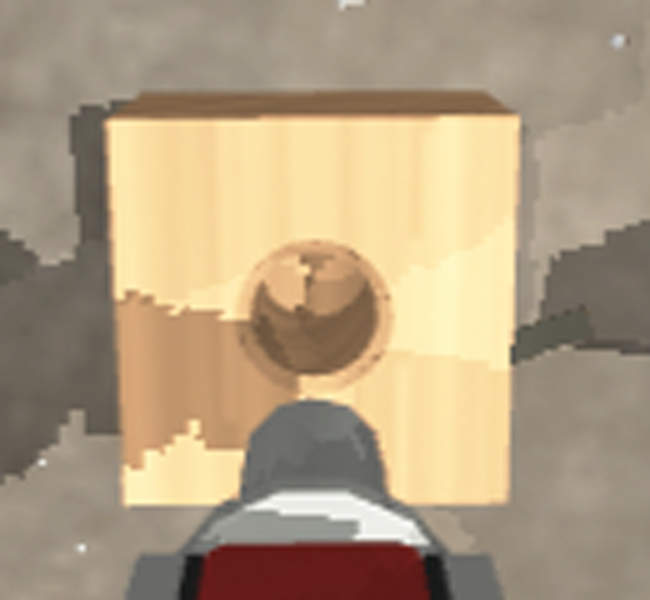

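The nose is lined up with the hole, at crop (315,400) and (315,315). I lower it.

>>> play_rows:
  targets: "-0.0004 0.0014 -0.02 0 0 0 0;-0.0004 0.0014 -0.04 0 0 0 0;-0.0004 0.0014 -0.06 0 0 0 0;-0.0004 0.0014 -0.072 0 0 0 0;-0.0004 0.0014 -0.076 0 0 0 0;-0.0004 0.0014 -0.079 0 0 0 0;-0.0004 0.0014 -0.082 0 0 0 0;-0.0004 0.0014 -0.085 0 0 0 0;-0.0004 0.0014 -0.088 0 0 0 0;-0.0004 0.0014 -0.091 0 0 0 0;-0.0004 0.0014 -0.091 0 0 0 0"

```text
time_s: 18.43
ee_pos: [0.4826, 0.2176, 0.1119]
eef_rot: [0.002, 0.998, 0.056, 0.001]
force: [-0.1, -0.4, -3.6]
opening: 0.0231
```

>>> play_rows:
  targets: "0 0 -0.006 0 0 0 0;0 0 -0.012 0 0 0 0;0 0 -0.018 0 0 0 0;0 0 -0.024 0 0 0 0;0 0 -0.03 0 0 0 0;0 0 -0.035 0 0 0 0;0 0 -0.038 0 0 0 0;0 0 -0.04 0 0 0 0;0 0 -0.041 0 0 0 0;0 0 -0.042 0 0 0 0;0 0 -0.042 0 0 0 0"

```text
time_s: 19.35
ee_pos: [0.4827, 0.2177, 0.07]
eef_rot: [0.002, 0.998, 0.056, 0.001]
force: [-0.1, 0.0, -2.5]
opening: 0.0231
```

>>> play_rows:
  targets: "0 0 -0.0005 0 0 0 0;0 0 -0.001 0 0 0 0;0 0 -0.0012 0 0 0 0;0 0 -0.0012 0 0 0 0"

```text
time_s: 19.68
ee_pos: [0.4829, 0.2177, 0.0693]
eef_rot: [0.002, 0.998, 0.056, 0.001]
force: [-2.4, -1.3, 5.5]
opening: 0.0232
```

>>> play_rows:
  targets: "0 0 0 0 0 0 35;0 0 0 0 0 0 60;0 0 0 0 0 0 60;0 0 0 0 0 0 60;0 0 0 0 0 0 60;0 0 0 0 0 0 60;0 0 0 0 0 0 60"

```text
time_s: 20.27
ee_pos: [0.4829, 0.2177, 0.0692]
eef_rot: [0.002, 0.998, 0.056, 0.001]
force: [-0.1, -0.1, -0.3]
opening: 0.0516
```

>>> play_rows:
  targets: "0 0 0.01 0 0 0 60;0 0 0.03 0 0 0 60;0 0 0.06 0 0 0 60;0 0 0.09 0 0 0 60;0 0 0.12 0 0 0 60;0 0 0.15 0 0 0 60;0 0 0.2 0 0 0 60;0 0 0.2 0 0 0 60;0 0 0.2 0 0 0 60;0 0 0.2 0 0 0 60"

```text
time_s: 21.1
ee_pos: [0.483, 0.2179, 0.27]
eef_rot: [0.002, 0.998, 0.056, 0.002]
force: [-0.6, -0.7, 0.2]
opening: 0.0511
```

```bash
python3 - <<'E'
from h import *
np.set_printoptions(precision=4,suppress=True)
s=snap('wrist','w9.png'); print(robot.state()['ee_pos'],robot.state()['opening'])
P=cloud(s)
for lo,hi,pl in ((.055,.064,.06),(.106,.124,.114)):
    m=(P[...,2]>lo)&(P[...,2]<hi)&(np.hypot(P[...,0]-.482,P[...,1]-.217)<.06)
    print(cv2.minAreaRect((np.array([ray(s,a,b,pl)[:2] for b,a in np.argwhere(m)])*1e3).astype(np.float32)), np.nanmedian(P[m][:,2]), np.nanmax(P[m][:,2]))
w=dict(np.load('/tmp/w2.npz')); Q=cloud(w); m=(Q[...,2]>.106)&(Q[...,2]<.124)&(np.hypot(Q[...,0]-.482,Q[...,1]-.217)<.06);print('before',np.nanmedian(Q[m][:,2]),np.nanmax(Q[m][:,2]))
s=snap('side'); cv2.imwrite('pics/s9.png',cv2.cvtColor(cv2.resize(s['pixels'][170:310,180:320],None,fx=4,fy=4,interpolation=cv2.INTER_CUBIC),cv2.COLOR_RGB2BGR))
t=snap('top','t9.png')
E
```

```text
[0.4826 0.2176 0.2689] 0.0514354177036052
((482.9070739746094, 217.2207489013672), (80.34400939941406, 80.47747039794922), 6.767827987670898) 0.06168855518535166 0.06398572374843298
((482.7425842285156, 217.8667449951172), (23.47393798828125, 23.85817527770996), 6.326467990875244) 0.11594769784319137 0.12128122030846095
before 0.11588590833244794 0.12040699114526088
```

View pics/w9.png

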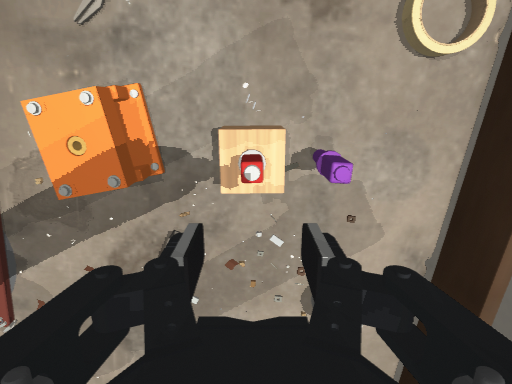

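View pics/s9.png

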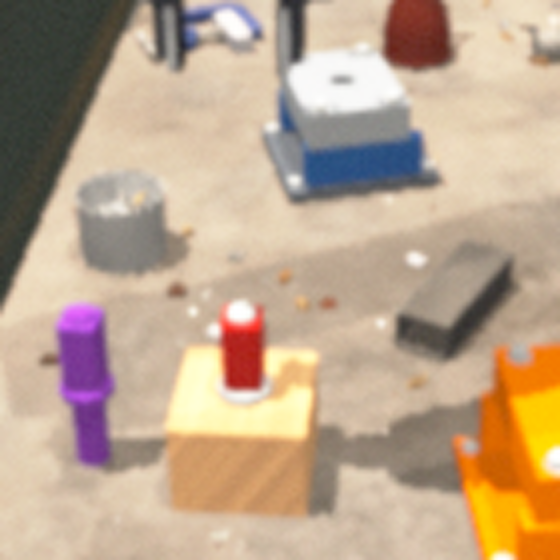

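The drift stands upright and seated in the block, at side crop (243,350), with the same top height as at the start. The gripper is clear and the bystanders have not moved. Handing in.

```bash
python3 -c "
from cell import robot
print(robot.job_done())"
```

```text
the job is handed in; nothing more can be done
None
```

I pushed the brass bushing out through the housing into the catch cup, put the drift back upright in its holder, and handed the job in after about 21 s. No verdict was reported.

- **Pushing out:** The nose went into the bore on the first try, with the bore centre seen at about (0.500, -0.181). The bushing slid at about 8–9 N, and I pushed until it met the hard stop. The highest force I read was about 13 N, but force was only read at the end of each move.
- **Bushing:** The wrist camera's depth puts its top at about 43.5 mm above the bench, which means it moved down about 34.5 mm. The hard stop itself implies 36 mm. Both are above the 32 mm needed.
- **Drift:** It is seated in the holder at the same top height as at the start (115.9 mm both times). It stands within about 1 mm of the hole's axis and looks upright in the side view.
- **Everything else:** The gripper is open and about 0.2 m above the drift. The tin and the box section look unmoved in the last side view. The part of the oil can in that crop looks unchanged too. I judged these by eye and did not measure them.

No check failed; the only disagreement was the 1.5 mm in the bushing's travel.

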